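# Hang the lift-off door on the drying cabinet

## Robot

A 6-joint arm with a two-finger parallel gripper is mounted at the origin on the work surface. World frame = base frame: x ahead of the robot, y to its left, z up, the work surface at z = 0. Lengths are in mm, angles in rad, forces in N, time in s.
With the tool pointing down it reaches from about 275 to 750 mm from the base axis. Payload 10.2 kg.
Tool frame: the origin (TCP) lies at the very end of the fingers, on their centre line; the grasp point (between the pads) lies 19 mm behind it (ctrl.tcp_to_grasp is the distance from the TCP to the grasp point, in mm); x points along the fingers, y is the direction in which the jaws open and shut, and the axes are right-handed (so a half turn about x gives the same grasp; the last joint's range is limited). The gripper opens to 88 mm and grips with 3 to 60 N. Pads are 18 mm wide; open, the fingers measure 123 mm over their backs; the gripper's body (75 mm by 187 mm) begins 45 mm behind the grasp point.
Start: joints at [0.996, 0.313, 1.498, -0, 1.331, -0.223], TCP at [180.922, 492.847, 238.72] pointing down, gripper open.
Joint ranges: [-2.94, 2.94], [-0.97, 2.17], [0.19, 2.56], [-1.23, 4.37], [0.02, 3.11], [-2.88, 2.88]. Speed limits (rad/s): [2.39, 2.39, 3.01, 3.14, 3.14, 3.14].

## Interface

Orientations are given as a unit quaternion [x, y, z, w].
In Python, from rig import ctrl gives the robot as it stands.
- The arm moves only by the shell command python3 -m crank 'ROWS' [FORCE]. ROWS is JSON, a list of rows, each a list of 5 numbers: the shift along the tool's x, y, z in m, then the turn about the tool's x in degrees, then the closure in counts, from 0 (fully open) to 255 (shut). In form: [[tx, ty, tz, spin, hand], ...]. A call has 1 to 5 rows; each row shifts and turns the commanded pose from where the row before left it, along the tool's axes as they then stand; what a row does not reach is not made up. A row lasts 1/12 s, in which the tool goes at most 41.7 mm and 7.16 degrees, less where a joint would pass 70% of its speed; a pose out of reach is approached as far as the arm can. A call is refused whole if a number of a shift passes 0.0417 or a number of a turn 7.16, either way. A call with a gripper value outside its range is refused whole. The fingers move at their own pace and stop on an object; FORCE is the grip in N (left out, the last holds). Time passes only in rows, so rows that do not move let the fingers close. It gives the time, the measured TCP pose, the force and the opening at its end, in the units of the state.
- ctrl.state(): the state, without advancing time (a new reading comes with each control period).
- ctrl.get_image(name): name is "side" or "top"; returns a dict with "pixels" (480x640x3 uint8, red, green, blue), "fov_y" (degrees; the focal length in pixels is half the picture's height over the tangent of half this angle, whatever the lens; pixels are square), "cx", "cy" (the principal point, pixels), "dist" ([k1, k2, p1, p2, k3] as OpenCV has them; the pictures are not rectified), "pose" (4x4, takes a point from camera to world coordinates). Camera axes: x right, y up, looking along -z (the intrinsics and any distortion apply to the point x, -y, -z); pixel columns grow to the right and rows downward; lengths in mm; the calibration is good to about 2 mm. A picture is of the moment at which its call begins. There is no depth.
- ctrl.job_done(): hands the job in, once; it reports no verdict.
Trained networks look in a picture, given as the dict that the camera call returned (one of the last four; its "shot" number tells which), for a name from the list of things; names that differ only in an ending like _2 or _b are one class to them, and where a whole thing is asked for, a point or a joint stands for the part that bears it (a point fixed in the world has none). Each returns a list of dicts, best first, with "score" (0 to 1); they miss things now and then, are a little off and sometimes report something else, mostly with a low value. They report only what shows in the picture. A call takes as long as a camera call. They do not tell look-alikes from the thing itself.
- ctrl.recognise(picture, name): "at" ([column, row] in pixels, amid what is visible of it).
- ctrl.outline_of(picture, name): "mask" (480x640 bool, what is visible of it) and "at" ([column, row] in pixels, amid what is visible of it).
The state is a dict: "t": time; "q": joint angles; "joint_vel": joint speeds; "tau": joint torques, N m; "tcp_pos": TCP position; "tool_rot": TCP orientation; "wrist_force": force on the tool from outside, world axes, zero at the start; "wrist_torque": the same for the moment, N m; "width": finger opening in mm.
Only numpy, scipy, OpenCV 4.12 (cv2) and the standard library are available. Lean on these libraries where they do the work, as an engineer would, in place of code of your own. Each camera call takes 0.05 s, during which the arm holds its last target.

## Task

Take the green lift-off door from its wooden stand, keep it upright, and hang it on the clear drying cabinet: with the door standing well open, lower both hinge knuckles fully down onto the two pins without forcing it. Let go of the door, then push it shut against its stop, and leave the other things on the bench alone.

Things in the scene. Friction and masses are not known exactly. Their poses are not given: they have to be found in the camera images.
- cabinet: fixed clear drying cabinet, white plinth and roof, 190 (x) x 250 (y) x 222 (z) mm. Origin: centre of underside. Open front to its -x (side walls end at x -90), hinge pins at its +y side. Roof lip, underside at z 210, reaches out to x -106 from y -125 to +70: just 5 mm above the shut door, so the door goes on only while open. Rubber stop at y -70 ends at x -100.5; the shut door rests on it.
- pin_low (a point): nominal shoulder of the lower pin, (-105, 100, 50) mm in the cabinet frame, axes as the cabinet's. Two brass pins point up, one above the other: diameter 8 mm, 25 mm tall above the shoulder, the last 5 mm tapering to 3 mm. The hinge post carrying both is clamped anywhere up to 6 mm to either side of this nominal point along the cabinet's y; this offset is not reported: feel or see it.
- pin_up (a point): nominal shoulder of the upper pin, (-105, 100, 150) mm in the cabinet frame: 100 mm above pin_low, same hidden offset, same size. Its steel bracket fills z 138 to 150 (rounded end, radius 8.5 mm) and runs back to the cabinet, as the lower one does; so bring the lower knuckle in from the side, between the lower pin's tip (z 75) and this bracket.
- door: loose door, about 0.3 kg: green frame, clear window, 160 (x) x 8 (y) x 170 (z) mm; top 40 mm is flat, to pinch from above. Origin: middle of lower edge; +x to the hinge edge, +y out of the outer face, whose black pull stands out 18 mm at x -66, z 70-120. Starts upright in the stand, origin 20 mm up. Shut: its +x is the cabinet's +y; open 90 deg: its +x is the cabinet's +x. Swings with slight friction.
- knuckle_low (a point): centre of the lower mouth of the door's lower knuckle, (92, 0, 15) mm in the door frame, axes as the door's. Both knuckles are steel tubes, outer diameter 17 mm, bore 10.5 mm, 24 mm long, upright on the line x 92, y 0. Hung, the mouth rests on the pin's shoulder and the door's origin is 35 mm above the bench.
- knuckle_up (a point): centre of the lower mouth of the door's upper knuckle, (92, 0, 115) mm in the door frame, axes as the door's. Hung, it rests on the upper pin's shoulder.
- free_edge (a point): middle of the door's free edge, (-80, 0, 85) mm in the door frame, 172 mm from the hinge line; axes as the door's.
- stand: fixed wooden stand: foot 130 x 90 mm, 20 mm thick, and two 12 mm walls up to 75 mm above the bench, leaving a 10.5 mm slot along its x axis in which the door starts, hinge edge to the stand's +x. Origin: centre of underside.
- tube_rack: bystander: wooden test tube rack with five tubes, 60 x 180 mm, 122 mm tall, loose. Origin: centre of its underside.
- bucket: bystander: open white bucket, 150 mm across, 100 mm tall, loose. Origin: centre of its underside.
- meter: bystander: blue hand-held meter lying flat, 110 x 70 x 52 mm, loose. Origin: centre of its underside.
- flask: bystander: amber bottle with green cap, 60 mm across, 150 mm tall, loose. Origin: centre of its underside.
- beaker: bystander: glass beaker, 70 mm across, 90 mm tall, loose. Origin: centre of its underside.
- jar: bystander: small jar with a white lid, 64 mm across, 80 mm tall, loose. Origin: centre of its underside.
There are look-alikes about, which are no part of the job. Leave any orange, pink or purple look-alike of the door alone.

How it is judged (in metres and radians):
On the way:
1. the door hangs fully down on both pins, standing open by 35 degrees or more, and is let go (horizontal distance between knuckle_low and pin_low below 0.009 m and horizontal distance between knuckle_up and pin_up below 0.009 m and z of knuckle_low in the frame of cabinet between 0.046 and 0.054 m and angle between door's own z axis and vertical below 0.06 rad and contact force between each of the fingers, the arm and door below 0.3 N and x of free_edge in the frame of cabinet below -0.203 m), for 0.2 s.
At the end, for the whole second after the job is handed in: Both knuckles are down on their pins (within 9 mm of the nominal pin line and 4 mm of the shoulder height, door within 3.4 degrees of upright); the door is shut (free edge at most 15 mm out from the hinge line), let go and at rest (horizontal distance between knuckle_low and pin_low below 0.009 m and horizontal distance between knuckle_up and pin_up below 0.009 m and z of knuckle_low in the frame of cabinet between 0.046 and 0.054 m and angle between door's own z axis and vertical below 0.06 rad and x of free_edge in the frame of cabinet above -0.12 m and y of free_edge in the frame of cabinet below 0 m and linear speed of door below 0.02 m/s and angular speed of door below 0.1 rad/s); the robot touches nothing.
It fails at once if the door falls over or is laid down (more than 30 degrees from upright) (angle between door's own z axis and vertical above 0.52 rad).
It fails at once if the door is forced against the cabinet or its pins with more than 60 N (contact force between door and cabinet above 60 N).
It fails at once if a bystander is moved by more than 3 cm or tipped by more than 20 degrees (distance of any of tube_rack, bucket, meter, flask, beaker, jar from where it was at the start of the episode above 0.03 m or angle between any of tube_rack, bucket, meter, flask, beaker, jar's own z axis and vertical above 0.35 rad).
It also fails if it takes over 72 s, if anything falls off the work surface, if the arm or the gripper's body presses on something with over 40 N, if the wrist force passes 120 N, or if a joint passes its speed limit or range.

## Working session

There is one attempt and no reset: what is moved stays moved. The work goes in short steps, Python scripts to look and compute and a shell command to move; the robot and the scene stay as the last step left them, time stands still between calls to the robot, and variables do not carry over. Pictures are saved under pics/ and viewed, and the job is handed in when it is done.

```bash
ls; mkdir -p pics
python3 - <<'E'
from rig import ctrl
import cv2, numpy as np
s=ctrl.state(); print(s)
for n in ("side","top"):
    p=ctrl.get_image(n)
    cv2.imwrite(f"pics/{n}0.png",p["pixels"][:,:,::-1])
    print(n,p["fov_y"],p["cx"],p["cy"],p["dist"],np.round(p["pose"],3).tolist(),p["shot"])
E
```

```text
pics
{'t': 0.0, 'q': array([ 9.95591121e-01,  3.13383202e-01,  1.49841394e+00,  1.10731135e-05,
        1.33098864e+00, -2.23405283e-01]), 'joint_vel': array([-5.40260413e-05,  6.17186176e-04, -8.29408487e-04, -1.10619836e-03,
        1.11294888e-03,  1.14290810e-03]), 'tau': array([ 5.76375842e-04, -4.02208865e+01, -2.52263725e+01,  6.94097229e-02,
        3.52711009e-02, -3.77946412e-05]), 'tcp_pos': array([180.78736857, 492.63678979, 238.20396068]), 'tool_rot': array([ 0.12335337,  0.69636295, -0.12412771,  0.69602794]), 'wrist_force': array([ 0.22781878, -0.376696  , -0.18687052]), 'wrist_torque': array([-0.00540629, -0.0201676 , -0.02697365]), 'width': 88.10430366959467}
side 54.227885966801686 311.2359535738967 241.0900106478555 [-0.00594571  0.          0.          0.          0.        ] [[0.987, 0.118, -0.112, 413.016], [-0.162, 0.69, -0.705, -813.387], [-0.005, 0.714, 0.7, 904.41], [0.0, 0.0, 0.0, 1.0]] 1
top 52.4924496360217 316.308582762695 234.5693131768164 [0.0375178 0.        0.        0.        0.       ] [[-0.068, 0.971, -0.228, 207.384], [-0.998, -0.068, 0.009, -33.274], [-0.007, 0.228, 0.974, 1478.518], [0.0, 0.0, 0.0, 1.0]] 2
```

View pics/side0.png

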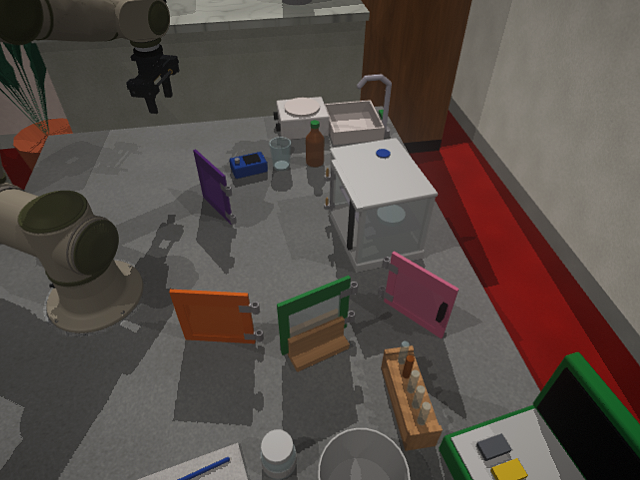

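View pics/top0.png

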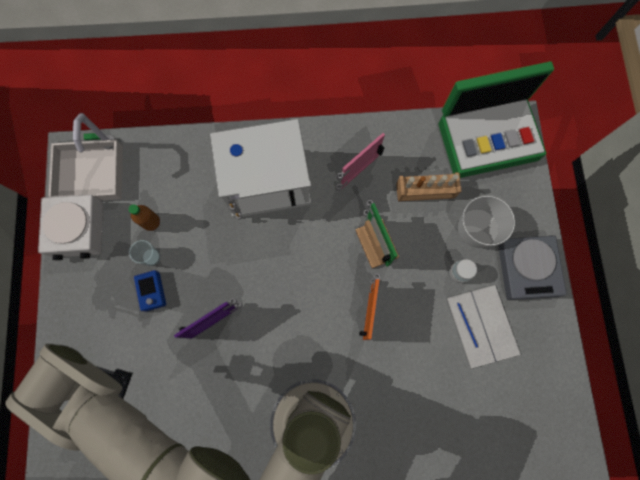

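```bash
cat > h.py <<'E'
import numpy as np, cv2
from scipy.optimize import least_squares
def K(p):
    f=240/np.tan(np.radians(p["fov_y"])/2)
    return np.array([[f,0,p["cx"]],[0,f,p["cy"]],[0,0,1]])
def proj(p,X):
    X=np.atleast_2d(np.asarray(X,float)); T=np.linalg.inv(np.array(p["pose"]))
    c=X@T[:3,:3].T+T[:3,3]; c=c*[1,-1,-1]
    return cv2.projectPoints(c.reshape(-1,1,3),np.zeros(3),np.zeros(3),K(p),np.array(p["dist"]))[0].reshape(-1,2)
def ray(p,uv):
    u=cv2.undistortPoints(np.array([[uv]],float),K(p),np.array(p["dist"])).ravel()
    T=np.array(p["pose"]); return T[:3,3],T[:3,:3]@np.array([u[0],-u[1],-1])
def at_z(p,uv,z):
    o,d=ray(p,uv); return o+d*(z-o[2])/d[2]
def world(x,y,yaw,P,z=0):
    P=np.atleast_2d(np.asarray(P,float)); c,s=np.cos(yaw),np.sin(yaw)
    return np.c_[x+c*P[:,0]-s*P[:,1],y+s*P[:,0]+c*P[:,1],z+P[:,2]]
def crop(p,x0,y0,x1,y1,name,draw=()):
    im=np.ascontiguousarray(p["pixels"][:,:,::-1]); s=min(800/(x1-x0),600/(y1-y0)); s=int(s)
    im=cv2.resize(im[y0:y1,x0:x1],None,fx=s,fy=s,interpolation=cv2.INTER_CUBIC)
    for poly,col in draw:
        q=((np.asarray(poly)+0.5-[x0,y0])*s-0.5).round().astype(int)
        cv2.polylines(im,[q],False,col,1,cv2.LINE_AA)
    for k in range((x0+9)//10*10,x1,10): cv2.line(im,((k-x0)*s,0),((k-x0)*s,12 if k%50==0 else 5),(0,255,255),1)
    for k in range((y0+9)//10*10,y1,10): cv2.line(im,(0,(k-y0)*s),(12 if k%50==0 else 5,(k-y0)*s),(0,255,255),1)
    cv2.imwrite(name,im)
E
python3 - <<'E'
from rig import ctrl
from h import *
import pickle
S=ctrl.get_image("side");T=ctrl.get_image("top")
pickle.dump((S,T),open("p0.pkl","wb"))
crop(S,265,260,385,380,"pics/s_door.png");crop(S,310,125,450,275,"pics/s_cab.png")
crop(T,200,110,320,220,"pics/t_cab.png");crop(T,340,190,420,280,"pics/t_door.png")
for n in ["tube_rack","bucket","meter","flask","beaker","jar","door","cabinet","stand","pin_low","pin_up","knuckle_low"]:
    for p,k in((S,"S"),(T,"T")):
        print(n,k,[(np.round(r["at"]).tolist(),round(r["score"],2)) for r in ctrl.recognise(p,n)][:5])
E
```

```text
tube_rack S [([412.0, 398.0], 0.79)]
tube_rack T [([430.0, 188.0], 0.89), ([265.0, 166.0], 0.45)]
bucket S [([362.0, 458.0], 0.9)]
bucket T [([484.0, 220.0], 0.82)]
meter S [([250.0, 164.0], 0.66)]
meter T [([151.0, 289.0], 0.88)]
flask S [([319.0, 151.0], 0.61)]
flask T [([143.0, 213.0], 0.88)]
beaker S [([282.0, 154.0], 0.95)]
beaker T [([144.0, 252.0], 0.78), ([380.0, 235.0], 0.42)]
jar S [([276.0, 454.0], 0.69)]
jar T [([464.0, 266.0], 0.76)]
door S [([213.0, 187.0], 0.95), ([415.0, 294.0], 0.94), ([218.0, 316.0], 0.82), ([311.0, 310.0], 0.75)]
door T [([378.0, 234.0], 0.96), ([208.0, 318.0], 0.75), ([364.0, 164.0], 0.67), ([374.0, 309.0], 0.58)]
cabinet S [([378.0, 203.0], 0.89), ([315.0, 306.0], 0.5)]
cabinet T [([263.0, 166.0], 0.71)]
stand S [([319.0, 344.0], 0.69), ([279.0, 152.0], 0.62)]
stand T [([367.0, 245.0], 0.65)]
pin_low S [([377.0, 199.0], 0.82)]
pin_low T [([259.0, 169.0], 0.8)]
pin_up S [([378.0, 200.0], 0.97)]
pin_up T [([263.0, 166.0], 0.59), ([153.0, 288.0], 0.4), ([142.0, 253.0], 0.29)]
knuckle_low S [([217.0, 316.0], 0.88), ([417.0, 292.0], 0.88), ([217.0, 188.0], 0.6), ([312.0, 311.0], 0.56)]
knuckle_low T [([205.0, 319.0], 0.69), ([380.0, 234.0], 0.6), ([370.0, 311.0], 0.59), ([359.0, 162.0], 0.55)]
```

View pics/s_door.png

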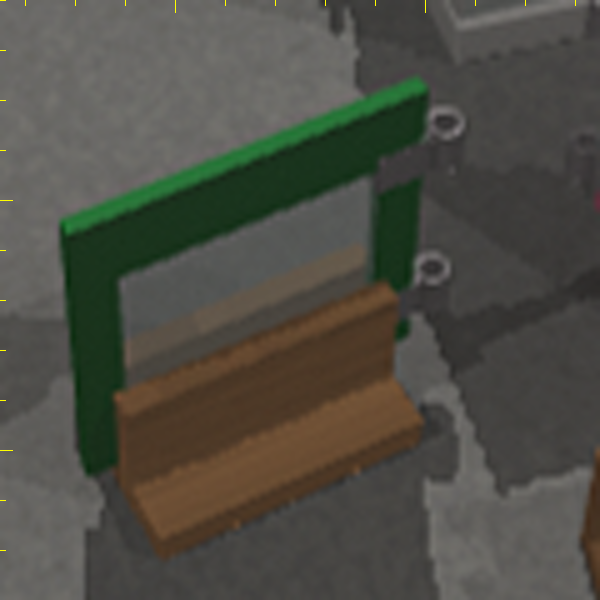

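View pics/s_cab.png

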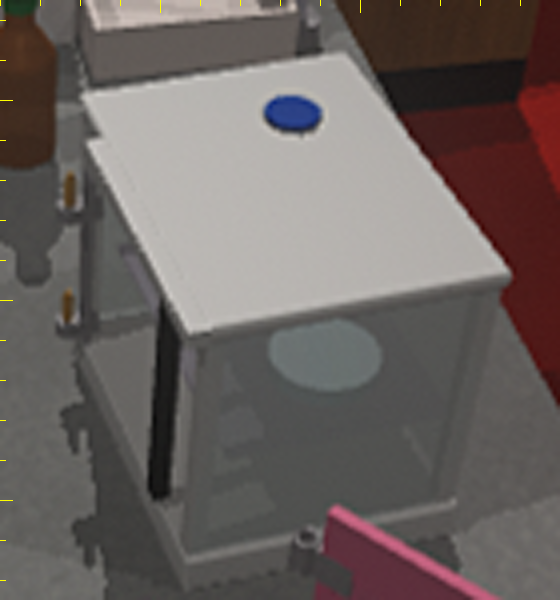

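View pics/t_cab.png

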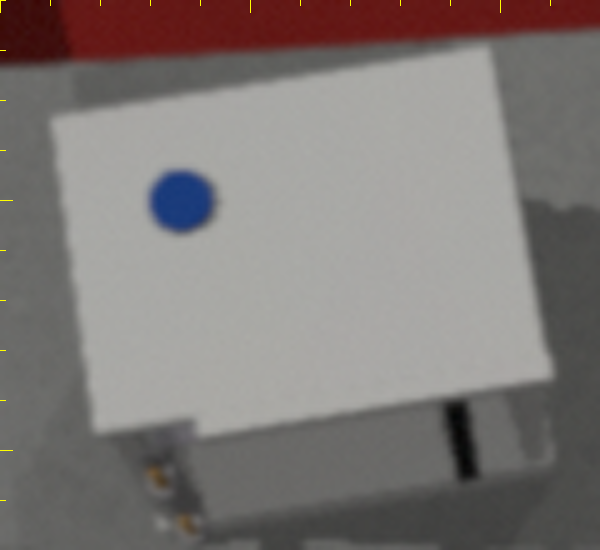

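View pics/t_door.png

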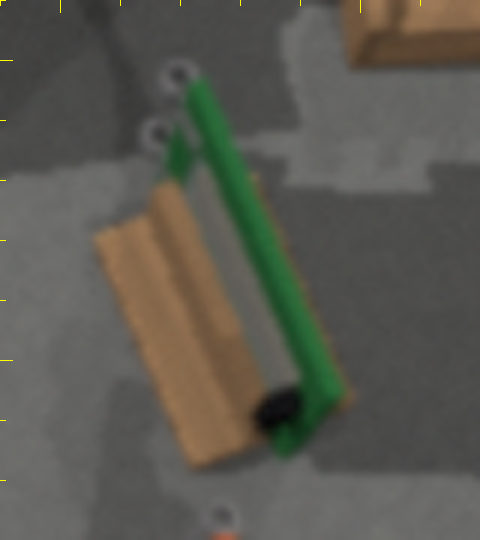

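```bash
cat > fit0.py <<'E'
from h import *
import pickle
from scipy.spatial.transform import Rotation as R
S,T=pickle.load(open("p0.pkl","rb"))
cv=lambda L,s,o:[((np.array(a)+.5)/s-.5+o) for a in L]
o1=np.array([265,260]);o2=np.array([340,190]);c1=np.array([310,125]);c2=np.array([200,110])
dS=[((-80,-4,190),(66,235)),((80,-4,190),(428,97)),((80,4,190),(420,78)),((-80,4,190),(62,222)),((92,0,159),(446,122)),((92,0,59),(432,268))]
dT=[((80,4,190),(188,88)),((80,-4,190),(208,80)),((-80,-4,190),(345,392)),((-80,4,190),(308,408)),((92,0,159),(179,77)),((92,0,59),(158,134))]
kS=[((95,125,222),(345,53)),((95,-125,222),(510,275)),((-106,-125,222),(195,332)),((-106,70,222),(90,143)),((-95,125,222),(85,98))]
kT=[((95,125,222),(52,118)),((95,-125,222),(488,47)),((-106,-125,222),(553,378)),((-106,70,222),(198,437)),((-95,125,222),(94,432))]
pS=[((-105,100,175),(70,172)),((-105,100,75),(67,292)),((-105,100,150),(70,205)),((-105,100,50),(66,322))]
pT=[((-105,100,175),(157,473)),((-105,100,75),(185,522))]
def pert(p,v):
    q=dict(p);M=np.array(p["pose"]).copy();M[:3,3]+=v[:3];M[:3,:3]=R.from_rotvec(v[3:]).as_matrix()@M[:3,:3];q["pose"]=M;return q
groups=[(dS,0,5,o1,'d'),(dT,1,6,o2,'d'),(kS,0,4,c1,'k'),(kT,1,5,c2,'k'),(pS,0,4,c1,'p'),(pT,1,5,c2,'p')]
def res(v,full=False):
    cams=[pert(S,v[7:13]),pert(T,v[13:19])];out=[]
    for L,ci,s,o,t in groups:
        P=np.array([a[0] for a in L],float);uv=np.array(cv([a[1] for a in L],s,o))
        if t=='p': P=P+[0,v[6],0]
        x=v[0:3] if t=='d' else v[3:6]
        out.append((proj(cams[ci],world(*x,P))-uv))
    if full: return out
    r=np.concatenate(out).ravel()/0.4
    n=np.r_[v[7:10]/2,v[10:13]/.0015,v[13:16]/2,v[16:19]/.0015]
    return np.r_[r,n,v[6]/6]
if __name__=="__main__":
    z=at_z(T,(380,232),190);print(z, at_z(T,(258,165),222))
    v0=np.r_[z[:2],0.4,at_z(T,(258,165),222)[:2],0.15,0,np.zeros(12)]
    f=least_squares(res,v0,loss="soft_l1",x_scale=np.r_[10,10,.1,10,10,.1,5,[1,1,1,.001,.001,.001]*2])
    C=np.linalg.inv(f.jac.T@f.jac)
    print(np.round(f.x,4).tolist());print("sd",np.round(np.sqrt(np.diag(C)),4)[:7])
    for g,o in zip(groups,res(f.x,True)): print(g[4],g[1],np.round(o,1).tolist())
    pickle.dump(f.x,open("v0.pkl","wb"))
    print("pin",world(*f.x[3:6],[(-105,100+f.x[6],50)]))
E
python3 fit0.py
```

```text
[ 504.53467784 -217.86021106  190.        ] [708.60040415 101.78311842 222.        ]
[512.7572, -228.824, 0.3069, 734.1198, 99.0622, 0.1096, 2.4131, 0.0471, -0.1229, 2.9729, 0.0007, -0.0012, -0.0003, -0.0471, 0.1229, 3.5303, 0.0001, -0.0006, 0.0003]
sd [2.0832 1.9874 0.0056 2.2765 2.3242 0.004  1.0526]
d 0 [[0.4, 0.1], [0.3, -1.2], [-0.1, -0.0], [-0.5, -0.3], [-0.1, 0.4], [0.0, 0.2]]
d 1 [[0.0, -0.5], [-0.6, -0.2], [-0.2, 0.8], [3.2, -0.8], [0.1, 0.3], [0.3, 0.4]]
k 0 [[0.2, -0.5], [1.3, -0.2], [-1.4, 1.0], [-1.1, 0.1], [-2.1, -0.9]]
k 1 [[-0.5, -0.2], [0.6, -0.7], [0.0, 0.0], [0.1, 0.4], [0.2, 1.1]]
p 0 [[0.2, 0.8], [0.2, 0.2], [0.0, 0.2], [0.3, -0.5]]
p 1 [[-0.5, -0.0], [-0.1, -0.2]]
pin [[618.55111366 189.38006611  50.        ]]
```

Run:
```python
from fit0 import *
v=pickle.load(open("v0.pkl","rb"))
A,B=pert(S,v[7:13]),pert(T,v[13:19])
def box(x0,x1,y0,y1,z0,z1):
    b=[(x0,y0),(x1,y0),(x1,y1),(x0,y1),(x0,y0)]
    L=[[(*q,z0) for q in b],[(*q,z1) for q in b]]
    return L+[[(*q,z0),(*q,z1)] for q in b]
cab=[[(95,125,222),(95,-125,222),(-106,-125,222),(-106,70,222),(-95,70,222),(-95,125,222),(95,125,222)],
 [(95,-125,210),(-106,-125,210),(-106,70,210)],
 *box(-95,95,-125,125,0,15)]
o=v[6]
pins=[[(-105,100+o,50),(-105,100+o,75)],[(-105,100+o,150),(-105,100+o,175)]]
th=np.linspace(0,6.3,20)
door=box(-80,80,-4,4,20,190)+[[(92+8.5*np.cos(t),8.5*np.sin(t),z) for t in th] for z in (35,59,135,159)]
def dr(cam): return [(proj(cam,world(*v[3:6],l)),(0,0,255)) for l in cab]+[(proj(cam,world(*v[3:6],l)),(255,0,255)) for l in pins]+[(proj(cam,world(*v[0:3],l)),(0,255,255)) for l in door]
crop(A,310,125,450,275,"pics/s_cab2.png",dr(A));crop(B,200,110,320,220,"pics/t_cab2.png",dr(B))
crop(A,265,260,385,380,"pics/s_door2.png",dr(A));crop(B,340,190,420,280,"pics/t_door2.png",dr(B))
a=[cv2.imread(f"pics/{n}.png") for n in("s_cab2","t_cab2","s_door2","t_door2")]
a=[cv2.resize(x,(400,int(x.shape[0]*400/x.shape[1])))[:400] for x in a]
a=[cv2.copyMakeBorder(x,0,max(0,400-x.shape[0]),0,0,0) for x in a]
```

```text
(no output)
```

View pics/s_cab2.png

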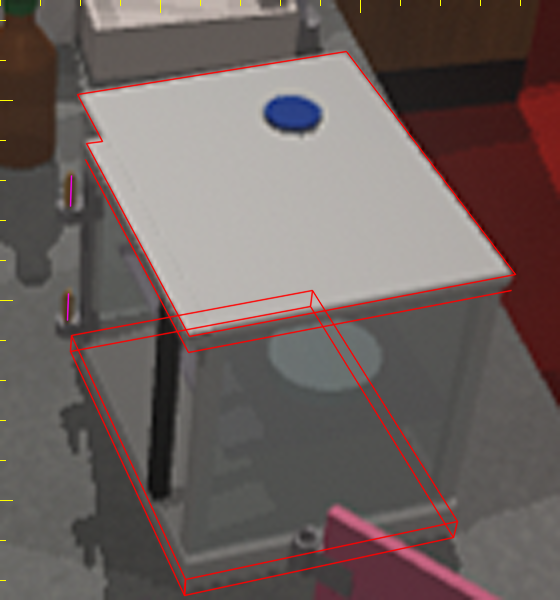

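View pics/t_cab2.png

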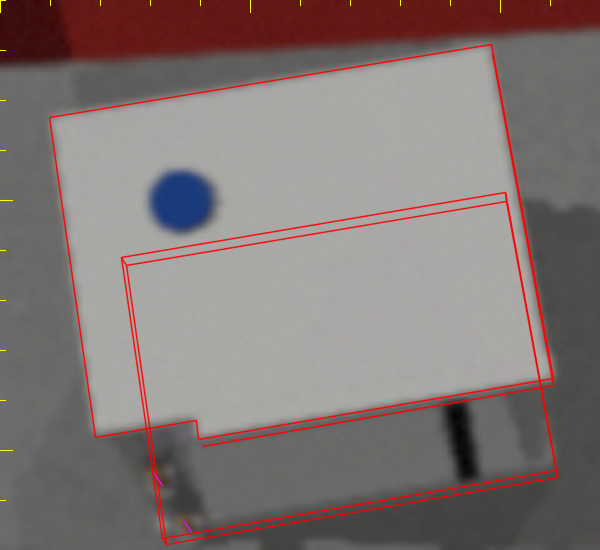

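View pics/s_door2.png

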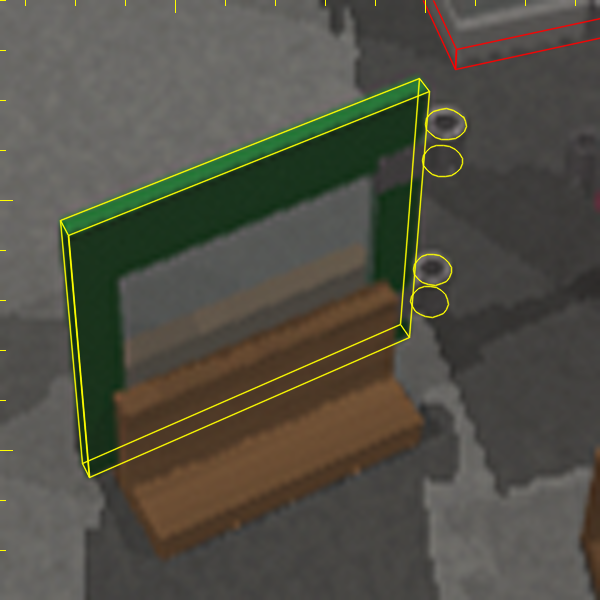

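View pics/t_door2.png

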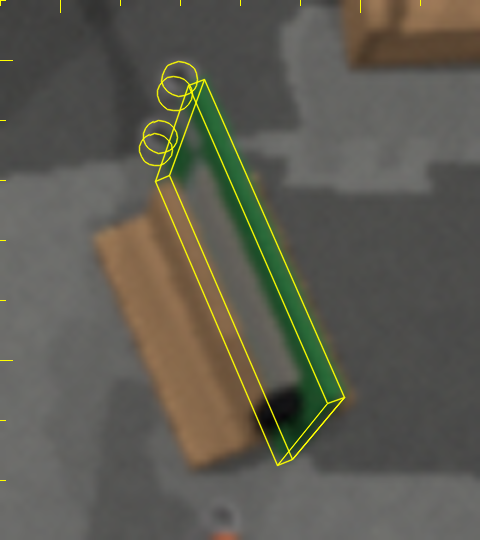

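```bash
sed -i 's/,((-80,4,190),(308,408))//' fit0.py; python3 fit0.py
cat > go.py <<'E'
# usage: go.py x y z yaw_deg(of tool y axis modulo 180) -> tool-frame deltas
import sys
from rig import ctrl
import numpy as np
from scipy.spatial.transform import Rotation as R
def delta(x,y,z,yaw=None):
    s=ctrl.state();M=R.from_quat(s["tool_rot"]).as_matrix()
    d=M.T@(np.array([x,y,z])-s["tcp_pos"])
    yy=np.degrees(np.arctan2(M[1,1],M[0,1]))
    print("t %.2f"%s["t"],"tcp",np.round(s["tcp_pos"],1),"toolx",np.round(M[:,0],3),"ytool yaw %.1f"%yy,"w %.1f"%s["width"],"q",np.round(s["q"],2))
    print("F",np.round(s["wrist_force"],1),"Tq",np.round(s["wrist_torque"],2))
    print("delta tool (m)",np.round(d/1000,4),end=" ")
    if yaw is not None:
        dy=(yaw-yy+90)%180-90; print("spin %.1f (tool-x, sign flipped as tool is down)"%(-dy))
    else: print()
if __name__=="__main__":
    a=list(map(float,sys.argv[1:])); delta(*a)
E
python3 - <<'E'
from fit0 import *
v=pickle.load(open("v0.pkl","rb"))
print("grasp at", world(*v[:3],[(2,0,190)]), "yaw jaw", np.degrees(v[2])+90)
A,B=pert(S,v[7:13]),pert(T,v[13:19])
# lookalikes: top edge ends, top view, z=170
for n,p in dict(orange=[(378,281),(368,338)],purple=[(237,305),(180,335)],pink=[(342,178),(382,137)],rack=[(399,185),(460,183)]).items():
    print(n,[np.round(at_z(B,q,150)[:2]).tolist() for q in p],[np.round(at_z(B,q,0)[:2]).tolist() for q in p])
E
```

```text
[ 504.53467784 -217.86021106  190.        ] [708.60040415 101.78311842 222.        ]
[513.1732, -228.9791, 0.3111, 734.2423, 99.3501, 0.1091, 2.3503, 0.1808, -0.3562, 2.8428, 0.0009, -0.0016, -0.0, -0.1808, 0.3563, 3.8389, 0.0003, -0.0006, 0.0]
sd [2.1544 2.014  0.0053 2.3423 2.3557 0.004  1.0291]
d 0 [[0.6, 0.2], [0.3, -1.2], [-0.1, -0.1], [-0.3, -0.2], [-0.1, 0.3], [-0.0, 0.2]]
d 1 [[0.1, -0.6], [-0.6, -0.3], [0.1, 0.5], [0.1, 0.1], [0.3, 0.3]]
k 0 [[0.2, -0.5], [1.2, -0.2], [-1.5, 0.9], [-1.1, 0.1], [-2.1, -1.0]]
k 1 [[-0.5, -0.2], [0.6, -0.7], [-0.0, 0.0], [0.1, 0.4], [0.2, 1.0]]
p 0 [[0.2, 0.8], [0.2, 0.2], [-0.0, 0.2], [0.3, -0.5]]
p 1 [[-0.5, -0.1], [-0.1, -0.2]]
pin [[618.72078592 189.65719135  50.        ]]
grasp at [[ 515.07724788 -228.36695686  190.        ]] yaw jaw 107.8228322274996
orange [[378.0, -204.0], [228.0, -163.0]] [[397.0, -224.0], [230.0, -177.0]]
purple [[339.0, 184.0], [270.0, 338.0]] [[354.0, 209.0], [278.0, 380.0]]
pink [[683.0, -130.0], [801.0, -257.0]] [[736.0, -141.0], [868.0, -282.0]]
rack [[650.0, -291.0], [643.0, -465.0]] [[700.0, -320.0], [692.0, -514.0]]
```

```bash
python3 go.py 515 -228 240 107.8
```

```text
t 1.40 tcp [180.9 492.9 238.7] toolx [ 0. -0. -1.] ytool yaw 69.8 w 88.4 q [ 1.    0.31  1.5  -0.    1.33 -0.22]
F [-0.4 -0.2 -0.1] Tq [ 0.01  0.05 -0.02]
delta tool (m) [-0.0013 -0.5616  0.562 ] spin -38.0 (tool-x, sign flipped as tool is down)
```

```bash
for i in 1 2 3; do python3 -m crank '[[0,-0.029,0.029,0,0],[0,-0.029,0.029,0,0],[0,-0.029,0.029,0,0],[0,-0.029,0.029,0,0],[0,-0.029,0.029,0,0]]' 40; done; python3 go.py 515 -228 240 107.8
```

```text
t: 1.82
tcp_pos: [267.3, 305.1, 238.8]
tool_rot: [0.124, 0.696, -0.123, 0.696]
wrist_force: [1.4, -0.6, -0.1]
width: 88.5
t: 2.23
tcp_pos: [353.6, 118.7, 239.1]
tool_rot: [0.124, 0.696, -0.124, 0.697]
wrist_force: [0.4, -0.3, -0.0]
width: 88.4
t: 2.65
tcp_pos: [439.8, -67.6, 238.9]
tool_rot: [0.124, 0.696, -0.124, 0.696]
wrist_force: [0.7, 1.5, -0.3]
width: 88.3
t 2.65 tcp [439.8 -67.6 238.9] toolx [ 0.001 -0.    -1.   ] ytool yaw 69.8 w 88.3 q [-0.42  0.13  1.72  0.    1.28 -1.64]
F [ 0.7  1.5 -0.3] Tq [ 0.08 -0.02  0.02]
delta tool (m) [-0.0011 -0.1246  0.1259] spin -38.0 (tool-x, sign flipped as tool is down)
```

```bash
python3 -m crank '[[0,-0.029,0.029,0,0],[0,-0.029,0.029,0,0],[0,-0.029,0.029,0,0],[0,-0.029,0.029,0,0],[0,-0.0086,0.0099,0,0]]'; python3 -m crank '[[0,0,0,-7,0],[0,0,0,-7,0],[0,0,0,-7,0],[0,0,0,-7,0],[0,0,0,-7,0]]';python3 -m crank '[[0,0,0,-3,0],[0,0,0,0,0]]'; python3 go.py 515 -228 240 107.8
python3 - <<'E'
from rig import ctrl
from fit0 import *
v=pickle.load(open("v0.pkl","rb"))
S,T=ctrl.get_image("side"),ctrl.get_image("top")
crop(S,230,180,430,330,"pics/s1.png");crop(T,330,140,450,230,"pics/t1.png")
s=ctrl.state();g=s["tcp_pos"]
for c,cc in((pert(S,v[7:13]),S),(pert(T,v[13:19]),T)): print(proj(c,g),proj(cc,g))
E
```

```text
t: 3.07
tcp_pos: [515.5, -230.3, 237.9]
tool_rot: [0.125, 0.696, -0.125, 0.696]
wrist_force: [-1.2, 0.7, -0.3]
width: 88.5
t: 3.48
tcp_pos: [514.7, -225.8, 238.6]
tool_rot: [-0.093, 0.701, 0.093, 0.701]
wrist_force: [0.6, 0.3, -0.6]
width: 88.2
t: 3.65
tcp_pos: [514.6, -225.7, 238.7]
tool_rot: [-0.11, 0.698, 0.11, 0.698]
wrist_force: [0.0, 0.0, -0.2]
width: 88.0
t 3.65 tcp [ 514.6 -225.7  238.7] toolx [-0.  0. -1.] ytool yaw 107.9 w 88.0 q [-0.62  0.39  1.38 -0.    1.36 -2.51]
F [ 0.   0.  -0.2] Tq [ 0.04  0.02 -0.01]
delta tool (m) [-0.0013 -0.0023 -0.0004] spin 0.1 (tool-x, sign flipped as tool is down)
[[315.01267311 272.71013095]] [[315.66680932 271.31101223]]
[[384.97101138 224.30799139]] [[384.86002616 223.72824265]]
```

View pics/s1.png

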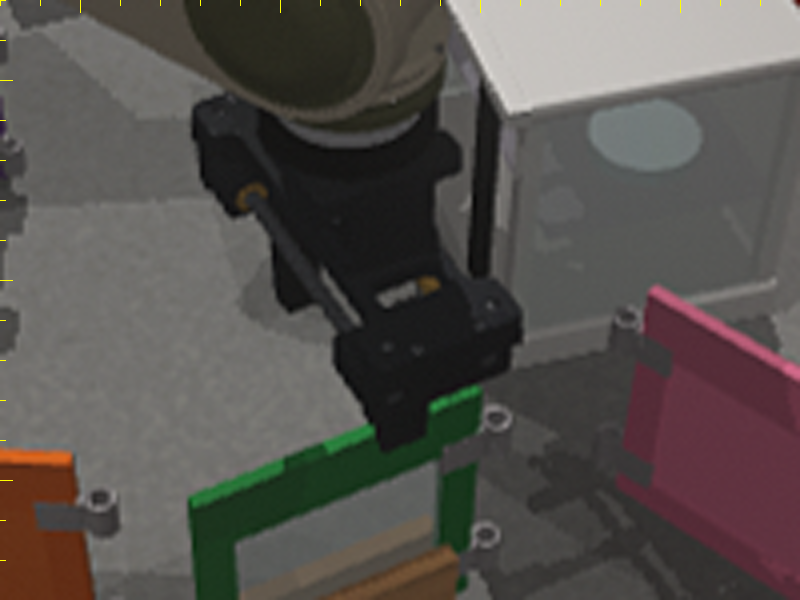

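View pics/t1.png

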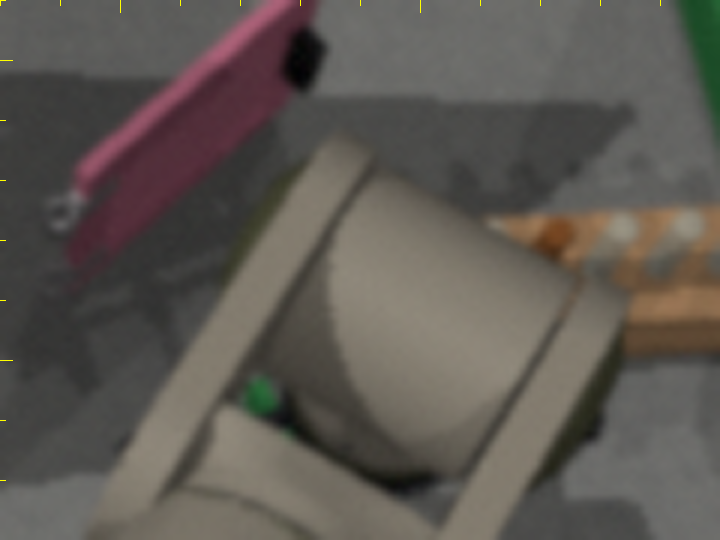

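```bash
python3 -m crank '[[0.02,-0.0023,0,0,0],[0.02,0,0,0,0],[0.02,0,0,0,0],[0.015,0,0,0,0],[0.0075,0,0,0,0]]' ; python3 -m crank '[[0,0,0,0,150],[0,0,0,0,200],[0,0,0,0,255],[0,0,0,0,255],[0,0,0,0,255]]' 5;python3 -m crank '[[0,0,0,0,255],[0,0,0,0,255]]' 5; python3 go.py 515 -228 240 107.8
```

```text
t: 4.17
tcp_pos: [514.7, -227.5, 154.3]
tool_rot: [-0.108, 0.699, 0.11, 0.698]
wrist_force: [-0.2, -0.2, -0.5]
width: 88.0
t: 4.58
tcp_pos: [515.6, -228.1, 157.0]
tool_rot: [-0.11, 0.698, 0.109, 0.699]
wrist_force: [0.1, 0.0, -0.3]
width: 56.8
t: 4.75
tcp_pos: [515.4, -228.0, 156.5]
tool_rot: [-0.11, 0.698, 0.11, 0.699]
wrist_force: [-0.6, 0.7, -1.0]
width: 43.5
t 4.75 tcp [ 515.4 -228.   156.5] toolx [ 0. -0. -1.] ytool yaw 107.8 w 43.5 q [-0.62  0.47  1.49 -0.    1.18 -2.51]
F [-0.6  0.7 -1. ] Tq [-0.   -0.03  0.06]
delta tool (m) [-0.0835  0.0001 -0.0004] spin 0.0 (tool-x, sign flipped as tool is down)
```

```bash
python3 -m crank '[[0,0,0,0,255],[0,0,0,0,255],[0,0,0,0,255],[0,0,0,0,255],[0,0,0,0,255]]' 5;python3 -m crank '[[0,0,0,0,255],[0,0,0,0,255],[0,0,0,0,255]]' 5; python3 go.py 515 -228 240 107.8
```

```text
t: 5.17
tcp_pos: [515.3, -228.0, 156.2]
tool_rot: [-0.11, 0.699, 0.11, 0.699]
wrist_force: [-0.1, -0.4, -0.4]
width: 10.4
t: 5.42
tcp_pos: [515.4, -228.0, 156.2]
tool_rot: [-0.11, 0.699, 0.11, 0.699]
wrist_force: [0.4, -1.1, -1.1]
width: 7.9
t 5.42 tcp [ 515.4 -228.   156.2] toolx [ 0. -0. -1.] ytool yaw 107.8 w 7.9 q [-0.62  0.47  1.49 -0.    1.18 -2.51]
F [ 0.4 -1.1 -1.1] Tq [-0.11 -0.03  0.02]
delta tool (m) [-0.0838  0.0001 -0.0004] spin 0.0 (tool-x, sign flipped as tool is down)
```

```bash
python3 -m crank '[[0,0,0,0,255],[0,0,0,0,255],[0,0,0,0,255]]' 45; python3 -m crank '[[-0.004,0,0,0,255],[-0.01,0,0,0,255],[-0.02,0,0,0,255],[-0.02,0,0,0,255],[-0.02,0,0,0,255]]';python3 -m crank '[[-0.01,0,0,0,255],[0,0,0,0,255],[0,0,0,0,255]]'; python3 go.py 515 -228 240 107.8
```

```text
t: 5.67
tcp_pos: [515.4, -228.0, 156.2]
tool_rot: [-0.11, 0.699, 0.11, 0.699]
wrist_force: [0.3, -1.1, -1.3]
width: 7.5
t: 6.08
tcp_pos: [515.2, -227.7, 231.8]
tool_rot: [-0.11, 0.699, 0.11, 0.698]
wrist_force: [0.1, -0.7, -2.0]
width: 7.7
t: 6.33
tcp_pos: [515.2, -227.8, 240.0]
tool_rot: [-0.11, 0.699, 0.11, 0.699]
wrist_force: [0.2, 0.3, -2.8]
width: 7.8
t 6.33 tcp [ 515.2 -227.8  240. ] toolx [-0.  0. -1.] ytool yaw 107.8 w 7.8 q [-0.62  0.4   1.38  0.    1.37 -2.51]
F [ 0.2  0.3 -2.8] Tq [0.03 0.02 0.02]
delta tool (m) [-0.     -0.0001 -0.0003] spin 0.0 (tool-x, sign flipped as tool is down)
```

Run:
```python
from rig import ctrl
from fit0 import *
S,T=ctrl.get_image("side"),ctrl.get_image("top")
crop(S,240,200,400,320,"pics/s2.png")
```

```text
(no output)
```

View pics/s2.png

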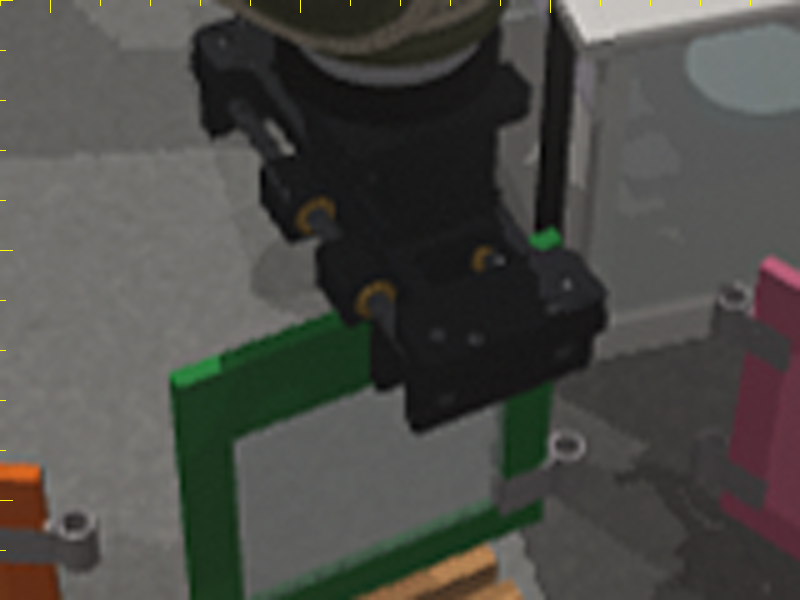

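```bash
python3 -m crank '[[0,0,0,4,255],[0,0,0,5,255],[0,0,0,2.5,255],[0,0.01,0,0,255],[0,0.025,0,0,255]]';for i in 1 2; do python3 -m crank '[[0,0.034,0,0,255],[0,0.034,0,0,255],[0,0.034,0,0,255],[0,0.034,0,0,255],[0,0.034,0,0,255]]';done;python3 -m crank '[[0,0.02,0,0,255],[0,0.0087,0,0,255],[0,0,0,0,255],[0,0,0,0,255],[0,0,0,0,255]]'; python3 go.py 470 173.4 221 96.25
python3 - <<'E'
from rig import ctrl
from fit0 import *
S,T=ctrl.get_image("side"),ctrl.get_image("top")
pickle.dump((S,T),open("p3.pkl","wb"))
crop(S,240,100,400,220,"pics/s3.png");crop(T,170,170,330,290,"pics/t3.png")
E
```

```text
t: 6.85
tcp_pos: [511.1, -194.0, 238.9]
tool_rot: [-0.039, 0.707, 0.039, 0.705]
wrist_force: [-1.0, -0.3, -3.3]
width: 7.7
t: 7.27
tcp_pos: [491.6, -22.0, 239.6]
tool_rot: [-0.04, 0.706, 0.04, 0.706]
wrist_force: [1.1, -0.4, -2.0]
width: 7.4
t: 7.68
tcp_pos: [472.6, 146.8, 239.6]
tool_rot: [-0.04, 0.706, 0.04, 0.706]
wrist_force: [0.7, -0.2, -2.0]
width: 7.3
t: 8.1
tcp_pos: [470.8, 172.2, 240.0]
tool_rot: [-0.039, 0.706, 0.039, 0.706]
wrist_force: [0.3, 0.3, -3.3]
width: 7.6
t 8.10 tcp [470.8 172.2 240. ] toolx [-0. -0. -1.] ytool yaw 96.3 w 7.6 q [ 0.12  0.26  1.56 -0.    1.32 -1.56]
F [ 0.3  0.3 -3.3] Tq [ 0.04 -0.05 -0.03]
delta tool (m) [ 0.019   0.0012 -0.0007] spin 0.1 (tool-x, sign flipped as tool is down)
```

View pics/s3.png

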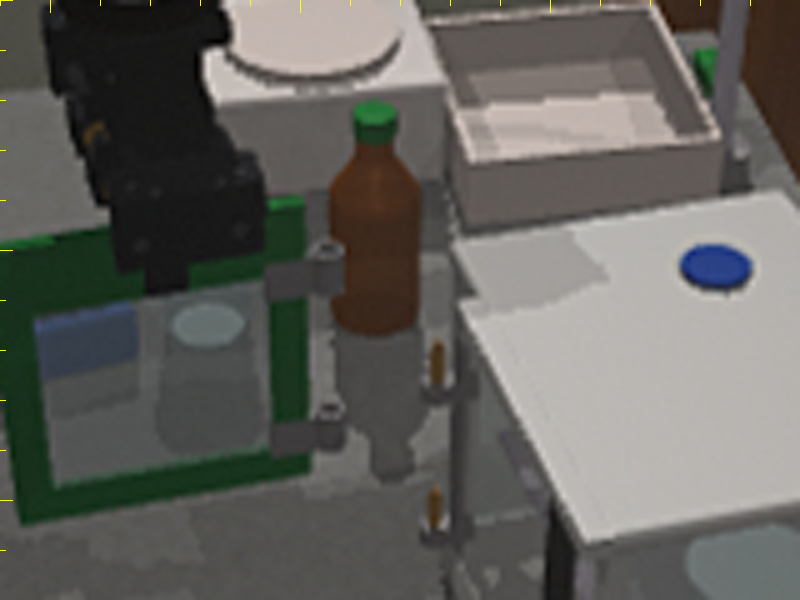

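View pics/t3.png

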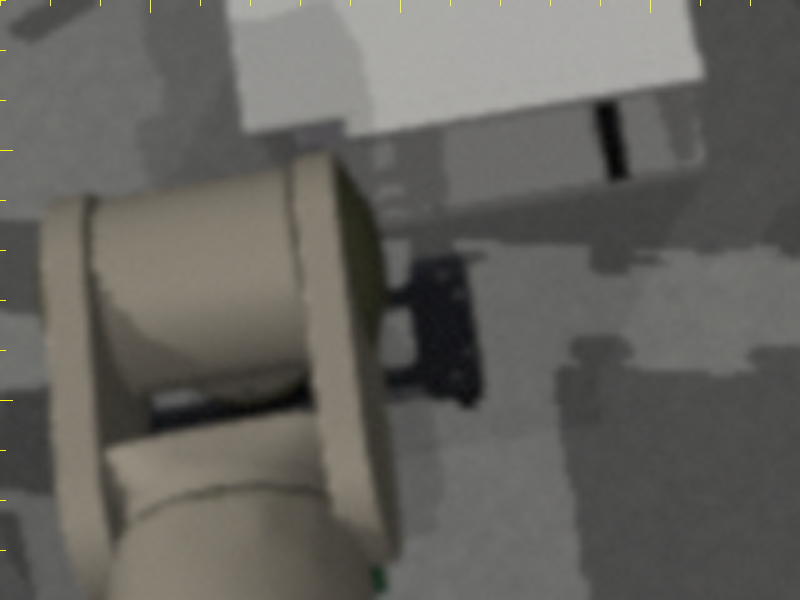

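Run:
```python
from fit0 import *
S,T=pickle.load(open("p3.pkl","rb"))
crop(S,290,140,345,220,"pics/s3a.png")
v=pickle.load(open("v0.pkl","rb"));A=pert(S,v[7:13])
```

```text
(no output)
```

View pics/s3a.png

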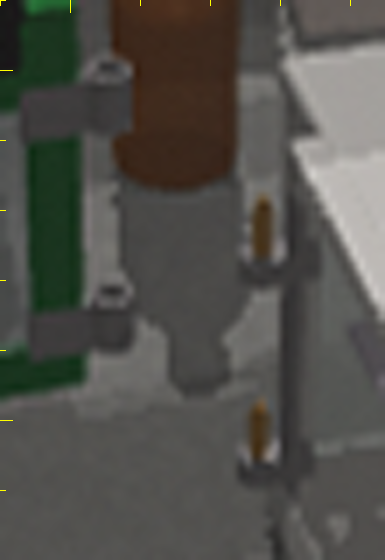

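```bash
cat > cmp.py <<'E'
from fit0 import *
def cmp(A,tcp,yaw,lx,o,s,pu,pl,ku,kl,dz=136.2):
    P=lambda q:(np.array(q)+.5)/s-.5+np.array(o)
    zo=tcp[2]-dz
    for n,uv,z in(("knU",ku,zo+139),("knL",kl,zo+39),("pinU",pu,175),("pinL",pl,75)): print(n,np.round(at_z(A,P(uv),z),1))
    print("pred kn",tcp[0]+(92-lx)*np.cos(yaw),tcp[1]+(92-lx)*np.sin(yaw))
E
python3 - <<'E'
from cmp import *
S,T=pickle.load(open("p3.pkl","rb"));v=pickle.load(open("v0.pkl","rb"));A=pert(S,v[7:13])
cmp(A,(470.8,172.2,240),np.radians(6.3),2.4,(290,140),7,(262,197),(259,402),(109,70),(112,293))
cmp(S,(470.8,172.2,240),np.radians(6.3),2.4,(290,140),7,(262,197),(259,402),(109,70),(112,293))
def box(x0,x1,y0,y1,z0,z1):
    b=[(x0,y0),(x1,y0),(x1,y1),(x0,y1),(x0,y0)]
    return [[(*q,z0) for q in b],[(*q,z1) for q in b]]+[[(*q,z0),(*q,z1)] for q in b]
th=np.linspace(0,6.3,20)
zz=240-136.2
D=[[(x-2.4,y,z+zz) for x,y,z in l] for l in box(-80,80,-4,4,0,170)+[[(92+8.5*np.cos(t),8.5*np.sin(t),z) for t in th] for z in (15,39,115,139)]]
crop(S,240,120,350,220,"pics/s3b.png",[(proj(A,world(470.8,172.2,np.radians(6.3),l)),(0,255,255)) for l in D])
E
```

```text
knU [559.5 185.8 242.8]
knL [559.3 185.3 142.8]
pinU [618.5 192.9 175. ]
pinL [619.3 193.1  75. ]
pred kn 559.8589016087841 182.03219427375765
knU [557.3 179.7 242.8]
knL [557.1 179.9 142.8]
pinU [616.  187.1 175. ]
pinL [616.7 187.8  75. ]
pred kn 559.8589016087841 182.03219427375765
```

View pics/s3b.png

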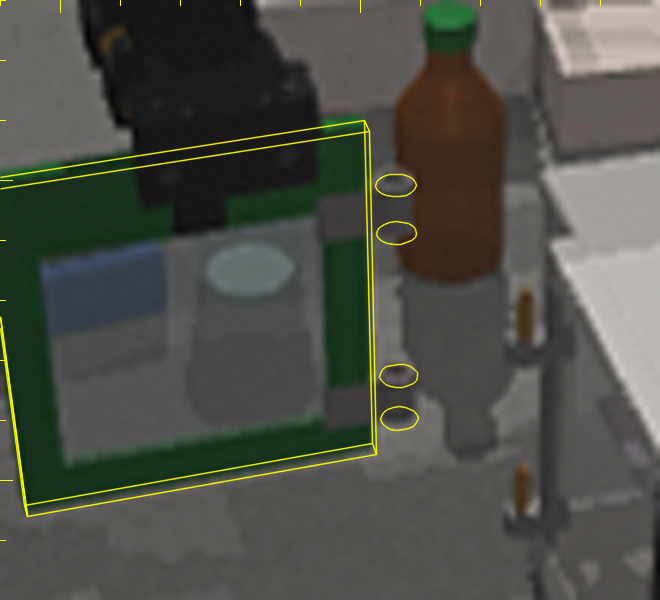

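```bash
python3 -m crank '[[0.01,0.001,0,0,255],[0.009,0,0,0,255],[0,0,0,0,255],[0,0,0.01,0,255],[0,0,0.012,0,255]]';python3 -m crank '[[0,0,0.012,0,255],[0,0,0.012,0,255],[0,0,0.008,0,255],[0,0,0.0057,0,255],[0,0,0,0,255]]'; python3 -m crank '[[0,0,0,0,255],[0,0,0,0,255]]'; python3 go.py 530 179.8 221 96.25
python3 - <<'E'
from rig import ctrl
from fit0 import *
S,T=ctrl.get_image("side"),ctrl.get_image("top")
pickle.dump((S,T),open("p4.pkl","wb"))
crop(S,295,140,365,220,"pics/s4.png");crop(T,210,180,270,230,"pics/t4.png")
E
```

```text
t: 8.62
tcp_pos: [492.4, 176.6, 220.9]
tool_rot: [-0.039, 0.706, 0.039, 0.706]
wrist_force: [-0.0, 1.2, -1.8]
width: 7.7
t: 9.03
tcp_pos: [530.5, 180.8, 220.8]
tool_rot: [-0.039, 0.706, 0.039, 0.706]
wrist_force: [1.3, 0.1, -3.1]
width: 7.6
t: 9.2
tcp_pos: [529.5, 180.9, 221.2]
tool_rot: [-0.039, 0.706, 0.039, 0.706]
wrist_force: [-0.2, -0.1, -2.7]
width: 7.5
t 9.20 tcp [529.5 180.9 221.2] toolx [-0. -0. -1.] ytool yaw 96.3 w 7.5 q [ 0.12  0.4   1.42 -0.    1.32 -1.56]
F [-0.2 -0.1 -2.7] Tq [ 0.04 -0.04 -0.05]
delta tool (m) [ 0.0002 -0.0011  0.0003] spin 0.1 (tool-x, sign flipped as tool is down)
```

View pics/s4.png

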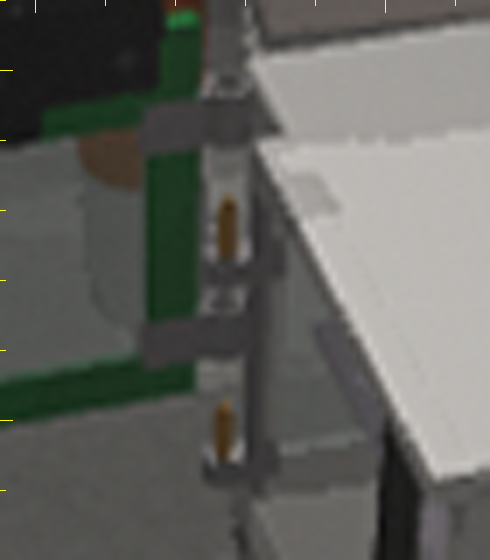

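View pics/t4.png

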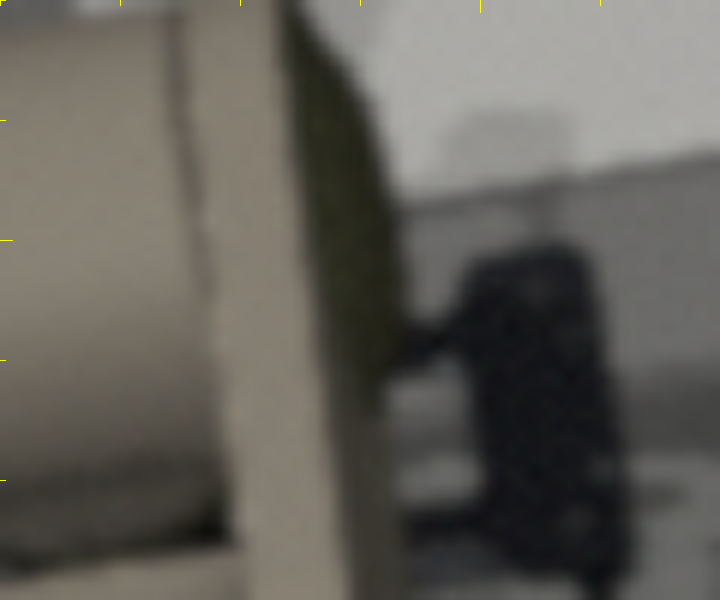

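Run:
```python
from fit0 import *
S,T=pickle.load(open("p4.pkl","rb"));v=pickle.load(open("v0.pkl","rb"));A=pert(S,v[7:13])
th=np.linspace(0,6.3,30)
P=lambda q:(np.array(q)+.5)/7-.5+np.array((295,140))
pu=at_z(A,P((228,197)),175);pl=at_z(A,P((224,402)),75);print(pu,pl)
c=(pu+pl)/2; zo=221.2-136.2
dr=[(proj(A,[(c[0]+r*np.cos(t),c[1]+r*np.sin(t),zo+z) for t in th]),(0,255,255)) for z in(15,39,115,139) for r in (8.5,5.25)]
dr+=[(proj(A,[(c[0],c[1],a),(c[0],c[1],b)]),(255,0,255)) for a,b in((50,75),(150,175))]
crop(S,310,145,350,210,"pics/s4b.png",dr)
crop(S,310,145,350,210,"pics/s4c.png")
a=np.hstack([cv2.imread("pics/s4b.png"),cv2.imread("pics/s4c.png")]);cv2.imwrite("pics/s4d.png",a);print(a.shape)
```

```text
[618.88453629 192.83322578 175.        ] [619.30048505 193.05295915  75.        ]
(585, 720, 3)
```

View pics/s4d.png

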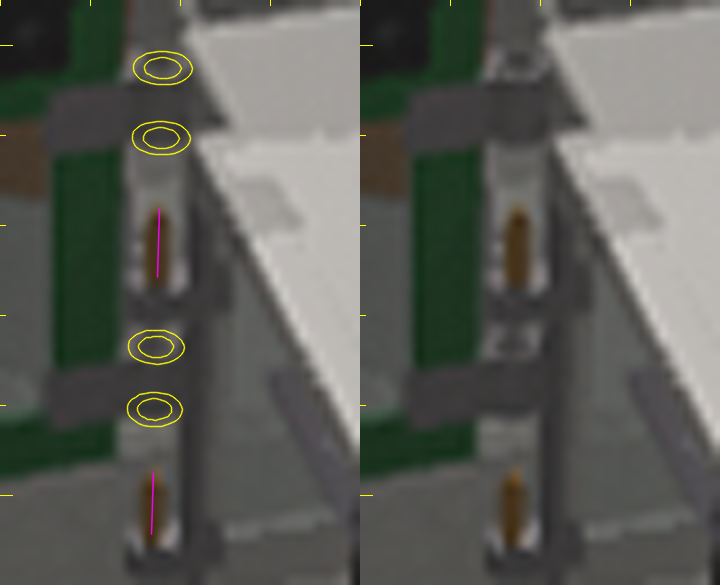

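```bash
cat > pins.py <<'E'
from fit0 import *
from scipy.spatial import ConvexHull
v=pickle.load(open("v0.pkl","rb"))
def sil(cam,x,y,z0):
    th=np.linspace(0,2*np.pi,48,endpoint=False)
    P=[(x+r*np.cos(t),y+r*np.sin(t),z0+z) for z,r in((0,4),(20,4),(25,1.5)) for t in th]
    q=proj(cam,P);h=q[ConvexHull(q).vertices];m=cv2.moments(h.astype(np.float32));return np.array([m["m10"],m["m01"]])/m["m00"],m["m00"]
def brass(p,box):
    x0,y0,x1,y1=box;I=p["pixels"][y0:y1,x0:x1].astype(float)
    w=np.clip(I[:,:,0]-I[:,:,2]-14,0,None)
    n,l=cv2.connectedComponents((w>0).astype(np.uint8));k=np.argmax([0]+[w[l==i].sum() for i in range(1,n)]);w=w*(l==k)
    yy,xx=np.mgrid[y0:y1,x0:x1];return np.array([(w*xx).sum(),(w*yy).sum()])/w.sum(),(w>0).sum()
if __name__=="__main__":
    import sys
    Sa,Ta=pickle.load(open("p0.pkl","rb"));S3,_=pickle.load(open("p3.pkl","rb"));S4,_=pickle.load(open("p4.pkl","rb"))
    for nm,p,vv,bu,bl in(("S0",Sa,v[7:13],(318,160,335,182),(318,190,335,212)),("S3",S3,v[7:13],(318,160,335,182),(318,190,335,212)),("S4",S4,v[7:13],(318,160,335,182),(318,190,335,212)),("T0",Ta,v[13:19],(223,195,237,208),(232,208,246,220))):
        for b,z0 in((bu,150),(bl,50)):
            uv,n=brass(p,b)
            for cam in(pert(p,vv),p):
                f=least_squares(lambda a:sil(cam,a[0],a[1],z0)[0]-uv,[618,190],x_scale=10,diff_step=1e-4)
                print(nm,z0,np.round(uv,2),n,"area",round(sil(cam,*f.x,z0)[1],1),np.round(f.x,1))
E
python3 pins.py
```

```text
S0 150 [326.84 171.75] 28 area 23.9 [618.6 194.1]
S0 150 [326.84 171.75] 28 area 24.2 [616.  188.4]
S0 50 [326.38 200.57] 28 area 20.6 [619.3 194.5]
S0 50 [326.38 200.57] 28 area 20.8 [616.7 189.3]
S3 150 [326.93 171.88] 28 area 23.9 [618.7 193.5]
S3 150 [326.93 171.88] 28 area 24.2 [616.2 187.8]
S3 50 [326.49 200.66] 29 area 20.6 [619.5 194. ]
S3 50 [326.49 200.66] 29 area 20.8 [616.9 188.9]
S4 150 [326.93 171.89] 28 area 23.9 [618.7 193.5]
S4 150 [326.93 171.89] 28 area 24.2 [616.2 187.7]
S4 50 [326.49 200.65] 28 area 20.6 [619.5 194.1]
S4 50 [326.49 200.65] 28 area 20.8 [616.9 188.9]
T0 150 [230.8  204.72] 16 area 12.8 [621.6 191.4]
T0 150 [230.8  204.72] 16 area 12.9 [619.6 190. ]
T0 50 [236.64 214.19] 12 area 10.8 [621.7 191.6]
T0 50 [236.64 214.19] 12 area 10.9 [619.8 190.1]
```

Run:
```python
from fit0 import *
S,T=pickle.load(open("p4.pkl","rb"));v=pickle.load(open("v0.pkl","rb"));A=pert(S,v[7:13])
zo=221.2-136.2
for n,cam in(("A",A),("S",S)):
    for q,z in(((158,62.5),zo+139),((156,342),zo+39)): print(n,np.round(at_z(cam,(np.array(q)+.5)/9-.5+np.array((310,145)),z),1))
S0,_=pickle.load(open("p3.pkl","rb"));
c=np.hstack([cv2.resize(S0["pixels"][145:190,298:312,::-1],None,fx=13,fy=13,interpolation=cv2.INTER_CUBIC),cv2.resize(S["pixels"][145:190,318:336,::-1],None,fx=13,fy=13,interpolation=cv2.INTER_CUBIC)])
c=np.clip(c.astype(float)*1.8,0,255);cv2.imwrite("pics/kn.png",c);print(c.shape)
```

```text
A [618.4 195.7 224. ]
A [619.6 195.1 124. ]
S [615.8 189.5 224. ]
S [617.1 189.6 124. ]
(585, 416, 3)[ WARN:0@0.633] global loadsave.cpp:1063 imwrite_ Unsupported depth image for selected encoder is fallbacked to CV_8U.
```

View pics/kn.png

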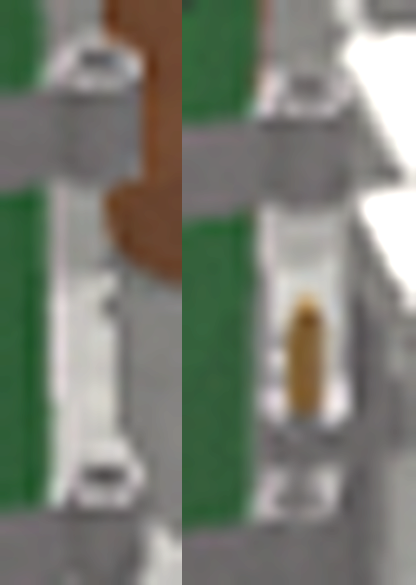

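```bash
python3 -m crank '[[0.008,-0.0008,0.0006,0,255],[0.007,0,0,0,255],[0.006,0,0,0,255],[0,0,0,0,255],[0,0,0,0,255]]';python3 go.py 530 179.8 172 96.25
python3 -m crank '[[0.0015,0,0,0,255],[0.0015,0,0,0,255],[0,0,0,0,255]]';python3 go.py 530 179.8 172 96.25
python3 -m crank '[[0.001,0,0,0,255],[0.001,0,0,0,255],[0,0,0,0,255]]';python3 go.py 530 179.8 172 96.25
```

```text
t: 9.72
tcp_pos: [530.4, 180.1, 199.7]
tool_rot: [-0.039, 0.706, 0.039, 0.706]
wrist_force: [-0.9, -1.1, -2.1]
width: 7.9
t 9.72 tcp [530.4 180.1 199.7] toolx [-0.001 -0.    -1.   ] ytool yaw 96.3 w 7.9 q [ 0.12  0.42  1.45  0.    1.27 -1.56]
F [-0.9 -1.1 -2.1] Tq [ 0.02  0.01 -0.01]
delta tool (m) [ 0.0277 -0.0003 -0.0004] spin 0.1 (tool-x, sign flipped as tool is down)
t: 9.97
tcp_pos: [530.6, 180.2, 197.1]
tool_rot: [-0.039, 0.706, 0.039, 0.706]
wrist_force: [0.3, 0.0, -2.3]
width: 7.5
t 9.97 tcp [530.6 180.2 197.1] toolx [-0. -0. -1.] ytool yaw 96.3 w 7.5 q [ 0.12  0.42  1.45  0.    1.27 -1.56]
F [ 0.3  0.  -2.3] Tq [-0.   -0.04 -0.01]
delta tool (m) [ 0.0251 -0.0003 -0.0006] spin 0.1 (tool-x, sign flipped as tool is down)
t: 10.22
tcp_pos: [530.6, 180.1, 195.0]
tool_rot: [-0.039, 0.706, 0.039, 0.706]
wrist_force: [-0.3, 0.3, -2.6]
width: 7.6
t 10.22 tcp [530.6 180.1 195. ] toolx [-0. -0. -1.] ytool yaw 96.3 w 7.6 q [ 0.12  0.43  1.45 -0.    1.26 -1.56]
F [-0.3  0.3 -2.6] Tq [-0.02  0.01 -0.02]
delta tool (m) [ 0.023  -0.0002 -0.0006] spin 0.1 (tool-x, sign flipped as tool is down)
```

```bash
for i in 1 2 3; do python3 -m crank '[[0.001,0,0,0,255],[0,0,0,0,255],[0,0,0,0,255]]' | sed -n '2p;4p';done; python3 go.py 530 179.8 172 96.25
```

```text
tcp_pos: [530.6, 180.1, 194.2]
wrist_force: [0.2, -0.3, -2.4]
tcp_pos: [530.6, 180.1, 193.2]
wrist_force: [0.2, 0.2, -2.7]
tcp_pos: [530.7, 180.1, 192.3]
wrist_force: [0.2, -0.5, -2.3]
t 10.97 tcp [530.7 180.1 192.3] toolx [ 0. -0. -1.] ytool yaw 96.3 w 7.7 q [ 0.12  0.43  1.46 -0.    1.26 -1.56]
F [ 0.2 -0.5 -2.3] Tq [-0.06 -0.09 -0.02]
delta tool (m) [ 0.0203 -0.0002 -0.0007] spin 0.1 (tool-x, sign flipped as tool is down)
```

```bash
for i in 1 2 3 4; do python3 -m crank '[[0.001,0,0,0,255],[0,0,0,0,255],[0,0,0,0,255]]' | sed -n '2p;4p';done; python3 go.py 530 179.8 172 96.25
```

```text
tcp_pos: [530.7, 180.1, 191.3]
wrist_force: [-0.1, -1.4, -0.9]
tcp_pos: [530.5, 180.0, 190.0]
wrist_force: [0.6, -1.6, -2.8]
tcp_pos: [530.6, 180.0, 189.1]
wrist_force: [-0.6, -2.2, -1.9]
tcp_pos: [530.6, 180.1, 188.2]
wrist_force: [-0.8, -2.3, -2.3]
t 11.97 tcp [530.6 180.1 188.2] toolx [-0. -0. -1.] ytool yaw 96.3 w 7.7 q [ 0.12  0.43  1.46 -0.    1.25 -1.56]
F [-0.8 -2.3 -2.3] Tq [-0.41  0.12 -0.12]
delta tool (m) [ 0.0162 -0.0002 -0.0006] spin 0.1 (tool-x, sign flipped as tool is down)
```

```bash
python3 -m crank '[[0,-0.0006,0,0,255],[0,0,0,0,255],[0,0,0,0,255]]' | sed -n '2p;4p'; for i in 1 2 ; do python3 -m crank '[[0.001,0,0,0,255],[0.001,0,0,0,255],[0,0,0,0,255]]' | sed -n '2p;4p';done; python3 go.py 530 179.8 172 96.25
```

```text
tcp_pos: [530.7, 179.6, 188.2]
wrist_force: [-1.6, -1.1, -2.4]
tcp_pos: [530.7, 179.5, 186.0]
wrist_force: [-1.1, -1.6, -2.0]
tcp_pos: [530.7, 179.5, 184.0]
wrist_force: [-1.0, -2.3, -1.4]
t 12.72 tcp [530.7 179.5 184. ] toolx [-0. -0. -1.] ytool yaw 96.3 w 7.5 q [ 0.12  0.44  1.47  0.    1.24 -1.56]
F [-1.  -2.3 -1.4] Tq [-0.35  0.05 -0.13]
delta tool (m) [ 0.012   0.0003 -0.0007] spin 0.1 (tool-x, sign flipped as tool is down)
```

```bash
python3 -m crank '[[0,-0.0006,-0.0003,0,255],[0,0,0,0,255],[0,0,0,0,255]]' | sed -n '2p;4p'; for i in 1 2 3; do python3 -m crank '[[0.001,0,0,0,255],[0.001,0,0,0,255],[0,0,0,0,255]]' | sed -n '2p;4p';done; python3 go.py 530 179.8 172 96.25
```

```text
tcp_pos: [530.5, 179.1, 184.2]
wrist_force: [0.7, -0.5, -1.8]
tcp_pos: [530.4, 179.0, 181.9]
wrist_force: [-0.3, 0.0, -2.7]
tcp_pos: [530.4, 178.9, 180.0]
wrist_force: [0.2, -1.2, -2.5]
tcp_pos: [530.4, 178.9, 178.0]
wrist_force: [-0.5, 0.5, -3.7]
t 13.72 tcp [530.4 178.9 178. ] toolx [-0. -0. -1.] ytool yaw 96.3 w 7.7 q [ 0.12  0.44  1.48 -0.    1.22 -1.57]
F [-0.5  0.5 -3.7] Tq [0.05 0.   0.02]
delta tool (m) [ 0.006   0.0009 -0.0003] spin 0.1 (tool-x, sign flipped as tool is down)
```

Sliding freely. Down to the shoulder (expected TCP ≈ 171.2).

```bash
for i in 1 2 ; do python3 -m crank '[[0.001,0,0,0,255],[0.001,0,0,0,255],[0,0,0,0,255]]' | sed -n '2p;4p';done; for i in 1 2 3 4 5; do python3 -m crank '[[0.0007,0,0,0,255],[0,0,0,0,255]]' | sed -n '2p;4p';done
```

```text
tcp_pos: [530.4, 178.9, 176.0]
wrist_force: [0.4, -1.3, -2.9]
tcp_pos: [530.4, 178.9, 174.0]
wrist_force: [0.7, -0.3, -3.0]
tcp_pos: [530.5, 178.9, 173.4]
wrist_force: [0.6, 0.3, -2.5]
tcp_pos: [530.4, 178.9, 172.7]
wrist_force: [-0.5, -0.5, -2.3]
tcp_pos: [530.4, 178.9, 172.0]
wrist_force: [-0.4, -0.4, -3.0]
tcp_pos: [530.4, 178.9, 171.3]
wrist_force: [-0.2, -0.6, -2.6]
tcp_pos: [530.5, 179.0, 171.0]
wrist_force: [-1.4, 0.1, 0.0]
```

```bash
python3 -m crank '[[0,0,0,0,150],[0,0,0,0,150],[0,0,0,0,150],[0,0,0,0,150],[0,0,0,0,150]]' | sed -n '2p;4,5p'
python3 - <<'E'
from rig import ctrl
from fit0 import *
S,T=ctrl.get_image("side"),ctrl.get_image("top")
crop(S,240,120,360,220,"pics/s5.png")
E
```

```text
tcp_pos: [530.6, 178.9, 170.8]
wrist_force: [0.8, -0.5, -1.5]
width: 36.0
```

View pics/s5.png

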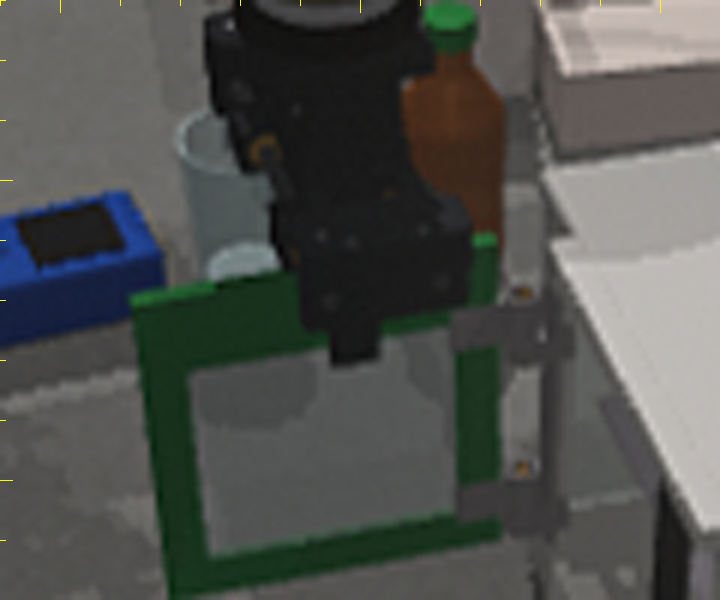

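```bash
python3 -m crank '[[-0.006,0,0,0,150],[-0.012,0,0,0,150],[-0.016,0,0,0,150],[-0.02,0,0,0,150],[-0.02,0,0,0,150]]' | sed -n '2p;4,5p'; python3 -m crank '[[-0.006,0,0,0,255],[0,0,0,0,255]]' 10| sed -n '2p;4,5p'
python3 - <<'E'
from rig import ctrl
from fit0 import *
S,T=ctrl.get_image("side"),ctrl.get_image("top")
crop(S,240,100,360,220,"pics/s6.png")
v=pickle.load(open("v0.pkl","rb"));print(at_z(pert(T,v[13:19]),(236,150),222))
E
```

```text
tcp_pos: [530.3, 178.9, 245.9]
wrist_force: [0.5, -0.8, 0.5]
width: 36.6
tcp_pos: [531.0, 179.0, 252.3]
wrist_force: [-0.1, -0.3, -0.5]
width: 24.8
[759.19954735 161.92593407 222.        ]
```

View pics/s6.png

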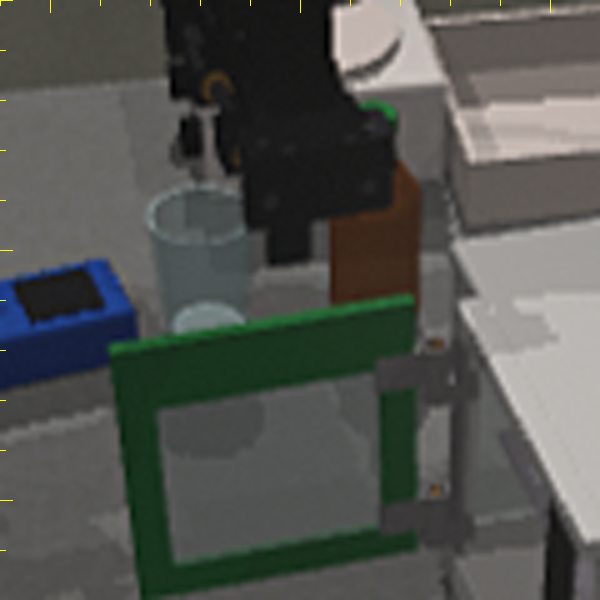

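```bash
for i in 1 2; do python3 -m crank '[[0,0,0,7,255],[0,0,0,7,255],[0,0,0,7,255],[0,0,0,7,255],[0,0,0,7,255]]' 10| sed -n '2p;4,5p'; done; python3 -m crank '[[0,0,0,7,255],[0,0,0,7,255],[0,0,0,6,255],[0,-0.025,-0.03,0,255],[0,-0.0254,-0.032,0,255]]' | sed -n '2p;4,5p'; python3 -m crank '[[0,0,-0.004,0,255],[0,0,0,0,255]]' | sed -n '2p;4,5p'; python3 go.py 473 238 168 6.25
```

```text
tcp_pos: [530.0, 178.8, 249.1]
wrist_force: [0.1, -0.4, -0.2]
width: 0.4
tcp_pos: [530.0, 178.8, 249.1]
wrist_force: [0.3, -0.3, -0.0]
width: 0.4
tcp_pos: [473.0, 234.4, 248.7]
wrist_force: [0.3, 1.1, -0.4]
width: 0.7
tcp_pos: [471.8, 240.2, 249.8]
wrist_force: [-0.0, -0.5, -0.9]
width: 0.3
t 17.67 tcp [471.8 240.2 249.8] toolx [-0.002 -0.    -1.   ] ytool yaw 6.5 w 0.3 q [0.25 0.32 1.46 0.   1.36 0.14]
F [-0.  -0.5 -0.9] Tq [-0.06  0.02 -0.03]
delta tool (m) [0.0818 0.0011 0.0023] spin 0.3 (tool-x, sign flipped as tool is down)
```

```bash
python3 -m crank '[[0.02,0.001,0,0,255],[0.02,0,0,0,255],[0.02,0,0,0,255],[0.015,0,0,0,255],[0.005,0,0,0,255]]' | sed -n '2p;4,5p'; python3 -m crank '[[0.001,0,0.01,0,255],[0,0,0.01,0,255],[0,0,0.008,0,255],[0,0,0.008,0,255],[0,0,0.008,0,255]]' | sed -n '2p;4,5p';python3 -m crank '[[0,0,0.008,0,255],[0,0,0.008,0,255],[0,0,0.008,0,255],[0,0,0,0,255]]' | sed -n '2p;4,5p'; python3 go.py 473 238 168 6.25;python3 - <<'E'
from rig import ctrl
from fit0 import *
S,T=ctrl.get_image("side"),ctrl.get_image("top")
crop(S,240,100,360,220,"pics/s7.png");crop(T,200,180,320,280,"pics/t7.png")
E
```

```text
tcp_pos: [473.6, 237.9, 167.6]
wrist_force: [0.1, -0.0, 0.1]
width: 0.3
tcp_pos: [479.4, 194.2, 170.4]
wrist_force: [0.3, -0.3, 0.4]
width: 0.5
tcp_pos: [481.9, 170.1, 169.8]
wrist_force: [0.1, 0.0, -0.4]
width: 0.3
t 18.83 tcp [481.9 170.1 169.8] toolx [ 0. -0. -1.] ytool yaw 6.3 w 0.3 q [ 0.11  0.35  1.64 -0.    1.15  0.  ]
F [ 0.1  0.  -0.4] Tq [-0.04  0.09  0.  ]
delta tool (m) [ 0.0018 -0.0014 -0.0684] spin 0.0 (tool-x, sign flipped as tool is down)
```

View pics/s7.png

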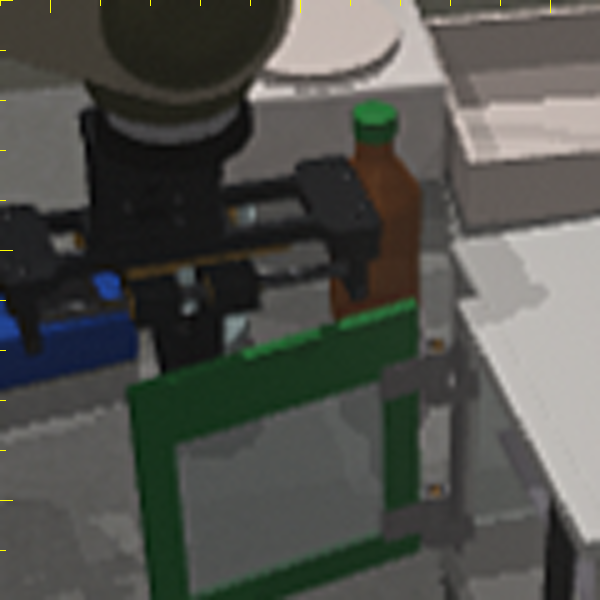

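```bash
python3 -m crank '[[0,0.001,0.009,0,255],[0,0.0015,0.0115,0,255],[0,0.0025,0.012,0,255],[0,0.004,0.011,0,255],[0,0.0045,0.011,0,255]]' | sed -n '2p;4,5p'; python3 -m crank '[[0,0.0055,0.0115,0,255],[0,0.006,0.0105,0,255],[0,0.0075,0.0095,0,255],[0,0.0085,0.0085,0,255],[0,0,0,0,255]]' | sed -n '2p;4,5p';python3 go.py 473 238 168 6.25;python3 - <<'E'
from rig import ctrl
from fit0 import *
S,T=ctrl.get_image("side"),ctrl.get_image("top")
crop(S,240,100,400,260,"pics/s8.png");crop(T,200,180,320,280,"pics/t8.png")
E
```

```text
tcp_pos: [501.6, 117.4, 169.7]
wrist_force: [-1.2, 0.8, 0.4]
width: 0.6
tcp_pos: [534.4, 80.5, 169.6]
wrist_force: [0.8, 0.1, 0.0]
width: 0.3
t 19.77 tcp [534.4  80.5 169.6] toolx [ 0.001 -0.    -1.   ] ytool yaw 6.3 w 0.3 q [-0.07  0.41  1.55 -0.    1.18 -0.18]
F [0.8 0.1 0. ] Tq [-0.01  0.11 -0.02]
delta tool (m) [ 0.0015 -0.0439 -0.1632] spin 0.0 (tool-x, sign flipped as tool is down)
```

View pics/s8.png

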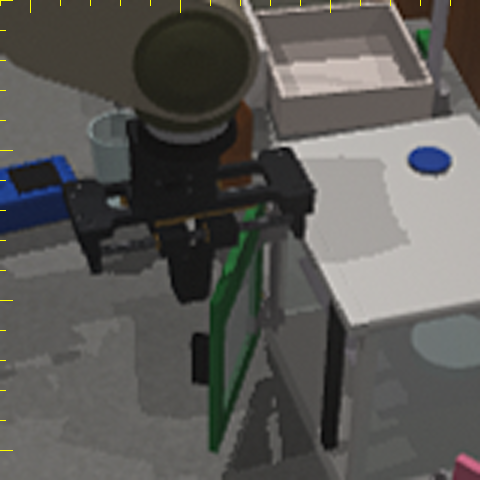

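Run:
```python
from fit0 import *
S,T=pickle.load(open("p0.pkl","rb"));v=pickle.load(open("v0.pkl","rb"));A=pert(S,v[7:13])
for sy in(80,93,-80,-93):
  for sz in(0,25):
    for z in(170,215,234):
        # tool y=(.994,.109), tool z=(.109,-.994)
        print(sy,sz,z,np.round(proj(A,(534.4+.994*sy+.109*sz,80.5+.109*sy-.994*sz,z)),0))
```

```text
80 0 170 [[333. 193.]]
80 0 215 [[333. 179.]]
80 0 234 [[334. 173.]]
80 25 170 [[336. 200.]]
80 25 215 [[337. 185.]]
80 25 234 [[337. 179.]]
93 0 170 [[338. 193.]]
93 0 215 [[338. 178.]]
93 0 234 [[339. 172.]]
93 25 170 [[341. 199.]]
93 25 215 [[342. 184.]]
93 25 234 [[342. 178.]]
-80 0 170 [[270. 205.]]
-80 0 215 [[269. 190.]]
-80 0 234 [[269. 184.]]
-80 25 170 [[273. 211.]]
-80 25 215 [[271. 197.]]
-80 25 234 [[271. 190.]]
-93 0 170 [[265. 206.]]
-93 0 215 [[264. 191.]]
-93 0 234 [[263. 185.]]
-93 25 170 [[267. 212.]]
-93 25 215 [[266. 198.]]
-93 25 234 [[265. 191.]]
```

```bash
python3 -m crank '[[-0.01,0.0,0.0,0,255],[0,0.009,0.0075,0,255],[0,0.0095,0.0075,0,255],[0,0.01,0.007,0,255],[0,0,0,0,255]]' | sed -n '2p;4,5p'; python3 -m crank '[[0,0.009,0.005,0,255],[0,0.009,0.004,0,255],[0,0.008,0.003,0,255],[0,0,0,0,255]]' | sed -n '2p;4,5p';python3 go.py 473 238 168 6.25;python3 - <<'E'
from rig import ctrl
from fit0 import *
S,T=ctrl.get_image("side"),ctrl.get_image("top")
crop(S,260,120,420,240,"pics/s9.png");crop(T,200,110,320,220,"pics/t9.png")
E
```

```text
tcp_pos: [564.5, 63.0, 180.4]
wrist_force: [0.3, -0.4, 0.2]
width: 0.7
tcp_pos: [591.0, 54.6, 180.1]
wrist_force: [-0.3, 0.1, 0.5]
width: 0.8
t 20.62 tcp [591.   54.6 180.1] toolx [ 0. -0. -1.] ytool yaw 6.4 w 0.8 q [-0.11  0.51  1.36  0.    1.27 -0.22]
F [-0.3  0.1  0.5] Tq [-0.03  0.07  0.02]
delta tool (m) [ 0.012  -0.097  -0.1953] spin 0.1 (tool-x, sign flipped as tool is down)
```

View pics/s9.png

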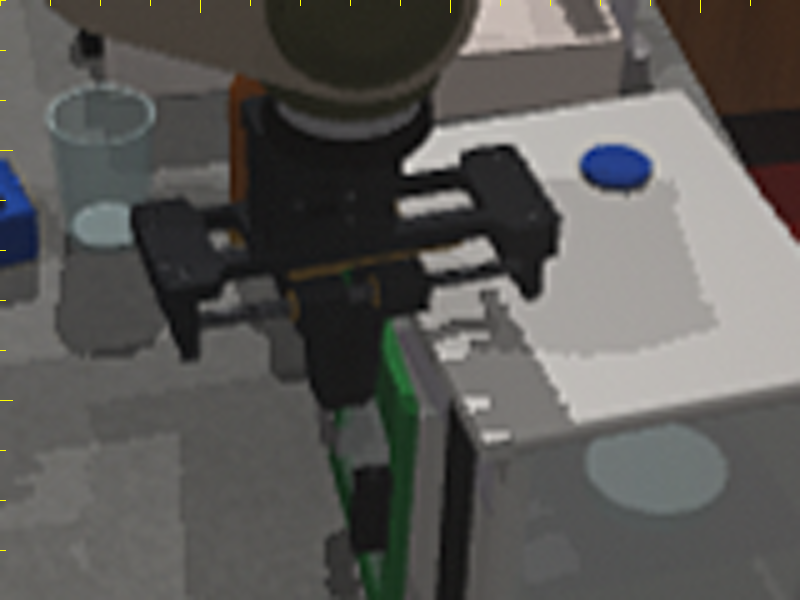

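View pics/t9.png

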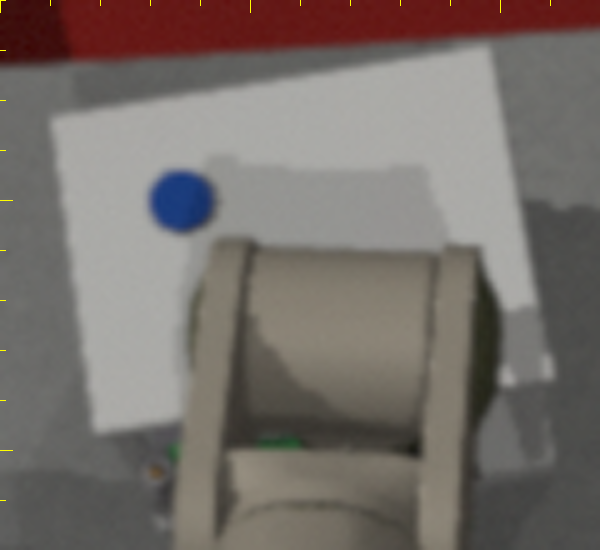

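```bash
for i in 1 2 3 4; do python3 -m crank '[[0,0.003,0.0005,0,255],[0,0.003,0.0005,0,255],[0,0,0,0,255]]' | sed -n '2p;4p'; done
```

```text
tcp_pos: [597.0, 54.1, 179.9]
wrist_force: [0.5, 0.4, 0.1]
tcp_pos: [603.3, 53.6, 179.7]
wrist_force: [-1.0, -1.2, -0.5]
tcp_pos: [609.4, 53.2, 179.7]
wrist_force: [-0.2, 0.0, -0.5]
tcp_pos: [610.6, 53.3, 179.7]
wrist_force: [-33.6, -1.4, 14.2]
```

```bash
python3 -m crank '[[0,-0.008,0,0,255],[0,-0.01,0,0,255],[0,-0.02,0,0,255],[0,-0.03,0,0,255],[0,-0.03,0,0,255]]' | sed -n '2p;4p'; python3 -m crank '[[-0.03,0,0,0,255],[-0.03,-0.02,0,0,255],[-0.03,-0.02,0,0,255],[0,-0.02,0,0,255],[0,0,0,0,255]]' | sed -n '2p;4p'
python3 - <<'E'
from rig import ctrl
from fit0 import *
S,T=ctrl.get_image("side"),ctrl.get_image("top")
pickle.dump((S,T),open("p10.pkl","wb"))
crop(S,300,120,440,280,"pics/s10.png");crop(T,200,110,320,220,"pics/t10.png")
cv2.imwrite("pics/t10f.png",T["pixels"][:,:,::-1])
E
```

```text
tcp_pos: [516.6, 42.1, 179.4]
wrist_force: [-0.3, -0.0, -0.3]
tcp_pos: [456.5, 35.5, 271.6]
wrist_force: [0.3, 0.7, 0.7]
```

View pics/s10.png

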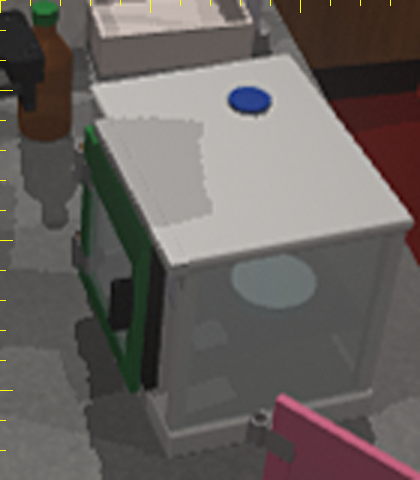

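View pics/t10f.png

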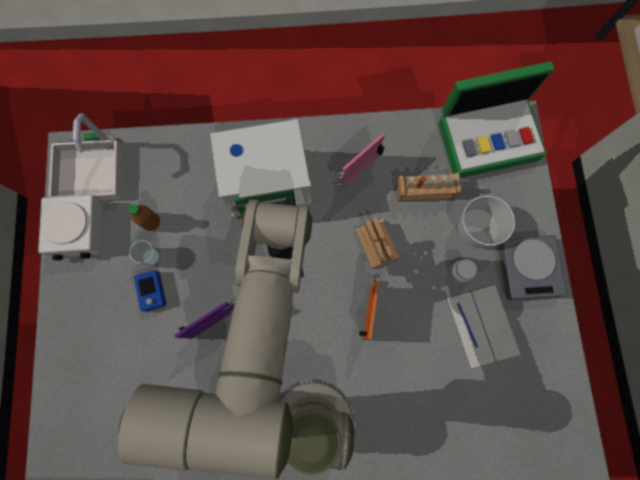

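Run:
```python
from fit0 import *
S,T=pickle.load(open("p10.pkl","rb"));v=pickle.load(open("v0.pkl","rb"));A=pert(S,v[7:13])
H=(619.1,193.3)
def box(x0,x1,y0,y1,z0,z1):
    b=[(x0,y0),(x1,y0),(x1,y1),(x0,y1),(x0,y0)]
    return [[(*q,z0) for q in b],[(*q,z1) for q in b]]+[[(*q,z0),(*q,z1)] for q in b]
dr=[]
for ang,col in((0,(0,255,255)),(8,(0,0,255))):
    yaw=v[5]+np.pi/2-np.radians(ang)
    dr+=[(proj(A,world(*H,yaw,[(x-92,y,z+35) for x,y,z in l])),col) for l in box(-80,80,-4,4,0,170)]
crop(S,310,145,370,255,"pics/s11.png",dr);crop(S,310,145,370,255,"pics/s11b.png")
a=np.hstack([cv2.imread("pics/s11.png"),cv2.imread("pics/s11b.png")]);cv2.imwrite("pics/s11c.png",a)
```

```text
(no output)
```

View pics/s11c.png

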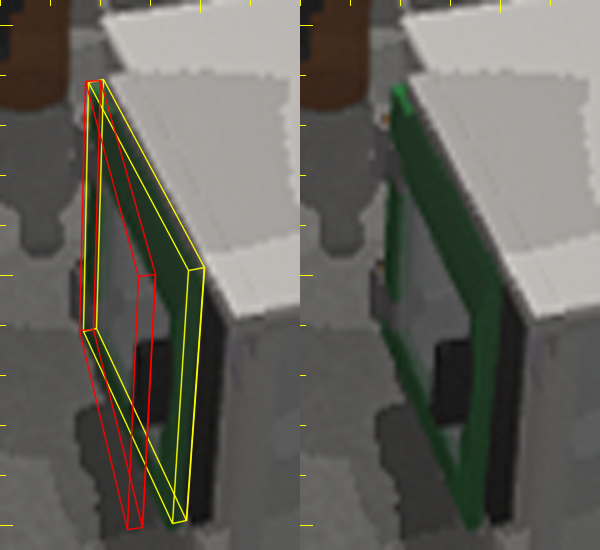

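Run:
```python
from rig import ctrl
import numpy as np
s=ctrl.state();print(s["t"],s["wrist_force"].round(1),np.abs(s["joint_vel"]).max())
print(ctrl.job_done())
```

```text
22.65 [ 0.7  0.1 -0.6] 0.03826980751954718
the job is handed in; nothing more can be done
None
```

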